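Get the boxed-in relay out of the device row for testing

TASK

The low white solid-state relay boxed in between the tall contactor and the tall breaker on the mounting pallet has to go on test. First lift both tall devices out and stand them together on the cork mat, then set the relay on the black pad of the test stand, centred and lined up with the pad; finally stand the contactor and the breaker back on the pallet, each in the place it came from and square with the row, leaving the relay's place empty. Keep the devices upright, set them down rather than dropping them, and leave the small terminal block and the jar at the pallet's edge where they are.

Things in the scene. Friction and masses are not known exactly. Their poses are not given: they have to be found in the camera images.
- contactor: Black contactor, loose, 0.2 to 0.5 kg. Body 76 (x) x 50 (y) x 50 high, on it a centred block-like head 48 (x) x 36 (y) from 50 to 92 mm height; take it by the head across y. Origin: centre of the underside, z up. Starts in the row on the pallet, on the left or the right of the relay (drawn).
- breaker: Grey circuit breaker, loose, 0.2 to 0.45 kg. Body 76 (x) x 50 (y) x 50 high, on it a centred narrow ridge 64 (x) x 22 (y) from 50 to 92 mm height; take it by the ridge across y. Origin: centre of the underside, z up. Starts in the row on the pallet, on the other side of the relay.
- relay: Low solid-state relay, loose, 0.2 to 0.5 kg: finned aluminium heat sink with white top, a plain block 90 (x) x 44 (y) x 42 high, so it can only be gripped across y. Origin: centre of the underside, z up. Starts in the middle of the row, 51 mm from each neighbour's centre, with only about 4 mm gaps to the neighbours.
- pallet: Fixed mounting pallet, place and yaw drawn: grey plate 215 (x) x 250 (y) x 4; along y a flat aluminium strip, top 9 mm above the table, on which the devices stand free (no latch), and two wiring ducts 30 wide, 44 high, inner faces at x = -54 and +54 mm. Origin: table level, midway between the ducts, mid-row. The row runs along y; the devices' axes match the pallet's within 0.02 rad.
- mat: Side area: thin cork mat, fixed during a run, 210 (x) x 140 (y) x 3 mm thick, place and yaw drawn. Origin: centre of its underside; top at 3 mm. Both tall devices fit on it one behind the other along its x.
- stand: Fixed test stand, place and yaw drawn: white base with black rubber pad 114 (x) x 68 (y), pad top 20 mm above the table; beyond it a readout box at x = 92 to 138 mm, 64 mm high with its button, and two 30 mm high brass studs at x = 78, y = -36 and +36 mm. Origin: table level under the pad's centre. The relay's long side goes along x, either way round.
- terminals: Bystander: loose grey terminal block 22 x 50 x 30 high on the pallet's plate beyond the duct on its +x side. Origin: centre of the underside. Leave alone.
- ferrules: Bystander: small loose jar, 34 mm wide, 45 mm high, also on the pallet's plate beyond the duct on its +x side. Origin: centre of the underside. Leave alone.
Mind the look-alikes: they are no part of the job. What is shaped like the contactor but blue, red or yellow is not meant.

How it is judged:
By the outcome, as a careful person would: the job done as asked, in the order asked, and still so for the second after the job is handed in, with the robot touching nothing.
It also fails if it takes over 131 s, if anything falls off the work surface, if the arm or the gripper's body presses on something with over 40 N, if the wrist force passes 120 N, or if a joint passes its speed limit or range.

ROBOT

A 6-joint arm with a two-finger parallel gripper is mounted at the origin on the work surface. World frame = base frame: x ahead of the robot, y to its left, z up, the work surface at z = 0. Lengths are in m, angles in rad, forces in N, time in s.
With the tool pointing down it reaches from about 0.225 to 0.875 m from the base axis. Payload 3.4 kg.
Tool frame: the origin (TCP) lies at the very end of the fingers, on their centre line; the grasp point (between the pads) lies 19 mm behind it; z points along the fingers, y is the line along which they close (so a half turn about z gives the same grasp; the last joint's range is limited). The gripper opens to 85 mm and grips with 20 to 120 N. Pads are 22 mm wide; open, the fingers measure 114 mm over their backs; the gripper's body (76 mm by 85 mm) begins 54 mm behind the grasp point. The pads swing forward as they close: fully open they stand 13 mm farther back than shut.
Start: joints at [1.025, 0.276, 1.505, -0, 1.361, -0.121], TCP at [0.237, 0.524, 0.231] pointing down, gripper open.
Joint ranges: [-2.89, 2.89], [-0.75, 2.08], [0.22, 2.7], [-1.18, 4.32], [0.11, 2.71], [-2.7, 2.7]. Speed limits (rad/s): [2.57, 2.57, 3.14, 3.14, 3.14, 3.14].

INTERFACE

Orientations are given as a unit quaternion [w, x, y, z].
In Python, from rig import manip gives the robot as it stands. The module is installed in compiled form; this text tells all that it offers.
- The arm moves only by the tool play_rows, never from a script. Its argument "motion" is a list of rows, each a list of 5 numbers: the shift along the tool's x, y, z in units of 40 mm (1.0 is 40 mm), then the turn about the tool's z in units of 10 degrees (1.0 is 10 degrees), then the finger opening in mm, from 0 to 85.4. A call has 1 to 5 rows; each row is the pose to reach, as a shift and turn from the pose commanded when the call began, along the tool's axes at that moment; what a row does not reach only later rows make up. A row lasts 1/8 s, in which the tool goes at most 62.5 mm and 10.7 degrees, less where a joint would pass 70% of its speed; a pose out of reach is approached as far as the arm can. A call with a gripper value outside its range is refused whole. The fingers move at their own pace and stop on an object; "newtons" is the grip in N (left out, the last holds). Time passes only in rows, so rows that repeat a pose let the fingers close. It gives the time, the measured TCP pose, the force, the opening and the grip force at its end, in the units of the state.
- manip.get_state(): the state, without advancing time (a new reading comes with each control period).
- manip.get_image(name): name is "scene" or "top" or "wrist"; returns a dict with "img" (400x640x3 uint8, red, green, blue), "range_z" (400x640 float32, m along the optical axis (not along the pixel's ray), 0 where there is no reading), "fx", "fy", "cx", "cy" (pixels), "R" (3x3) and "t" (3): a world point X has camera coordinates R X + t. Camera axes: x right, y down, z forward; pixel columns grow to the right and rows downward; lengths in m; the calibration is good to about 2 mm. The wrist camera is an equidistant fisheye: a pixel r from the principal point sees the ray r / f radians off the axis. A picture is of the moment at which its call begins.
- manip.sign_off(): hands the job in; it is judged then, once.
The state is a dict: "clock": time; "qpos": joint angles; "qd": joint speeds; "effort": joint torques, N m; "position": TCP position; "ee_rot": TCP orientation; "contact_force": force on the tool from outside, world axes, zero at the start; "moment": the same for the moment, N m; "width": finger opening in m; "gripper_force": force on a finger pad.
Only numpy, scipy, OpenCV 4.12 (cv2) and the standard library are available. Lean on these libraries where they do the work, as an engineer would, in place of code of your own. Each camera call takes 0.05 s, during which the arm holds its last target. There are 200 camera calls.

## Working session

There is one attempt and no reset: what is moved stays moved. The work goes in short steps, Python scripts to look and compute and a tool call to move; the robot and the scene stay as the last step left them, time stands still between calls to the robot, and variables do not carry over. Pictures are saved under pics/ and viewed, at most 14 in all, crops included, and the job is handed in when it is done.

Besides the shell and the picture viewer there is one more tool, called after "Request:" as name([rows], argument=value, ...), one row to a line, values as JSON. play_rows: Moves the arm, as the interface text tells. Its arguments: {"type":"object","properties":{"motion":{"type":"array","items":{"type":"array","items":{"type":"number"}}},"newtons":{"type":"number"}},"required":["motion"]}

```bash
mkdir -p pics
cat > h.py <<'E'
import numpy as np, cv2
from rig import manip
def cap(n):
    d=manip.get_image(n); return d
def save(d,f): cv2.imwrite('pics/'+f,cv2.cvtColor(d['img'],cv2.COLOR_RGB2BGR))
def world(d):
    z=d['range_z'].astype(float); v,u=np.mgrid[:z.shape[0],:z.shape[1]]
    c=np.stack([(u-d['cx'])/d['fx']*z,(v-d['cy'])/d['fy']*z,z],-1)
    w=(c-np.array(d['t']))@np.array(d['R']); w[z<=0]=np.nan; return w
E
python3 - <<'E'
from h import *
d=cap('top'); save(d,'top0.png'); np.savez('top0.npz',**d)
s=cap('scene'); save(s,'scene0.png'); np.savez('scene0.npz',**s)
print(d['fx'],d['R'],d['t']); print(manip.get_state())
E
```

```text
458.71702503747144 [[-0.01893093 -0.99977974  0.00906007]
 [-0.99170341  0.01762411 -0.12733314]
 [ 0.12714542 -0.01139544 -0.99181863]] [0.05710622 0.47913345 1.23333742]
{'clock': 0.1, 'qpos': array([ 1.02503373e+00,  2.76540184e-01,  1.50605477e+00,  1.55644503e-05,
        1.36070471e+00, -1.20969042e-01]), 'qd': array([ 1.40899317e-03, -4.60581748e-05, -4.77615196e-03, -1.11088902e-03,
       -7.31655566e-05,  7.47217704e-04]), 'effort': array([ 9.05410179e-04, -4.17699659e+01, -2.46405226e+01, -4.84642419e-05,
        5.85269750e-03, -8.68636278e-06]), 'position': array([0.23670106, 0.52347741, 0.23050219]), 'ee_rot': array([-2.86479784e-04,  2.10804935e-01,  9.77527775e-01, -8.04027751e-04]), 'contact_force': array([-0.19005181,  0.0583983 ,  0.2546095 ]), 'moment': array([-0.00873122,  0.02044147,  0.02218289]), 'gripper_force': 0.0, 'width': 0.08518484772557869}
```

View pics/top0.png

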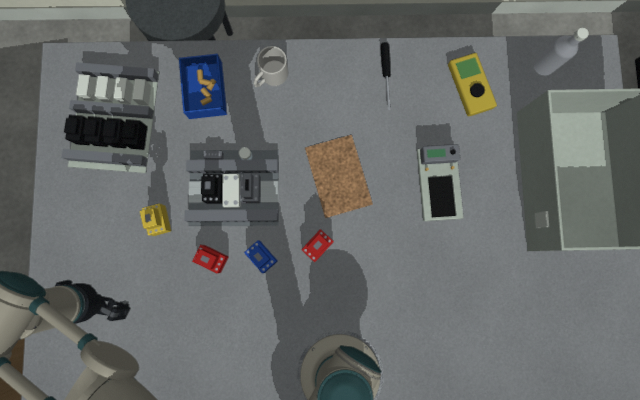

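View pics/scene0.png

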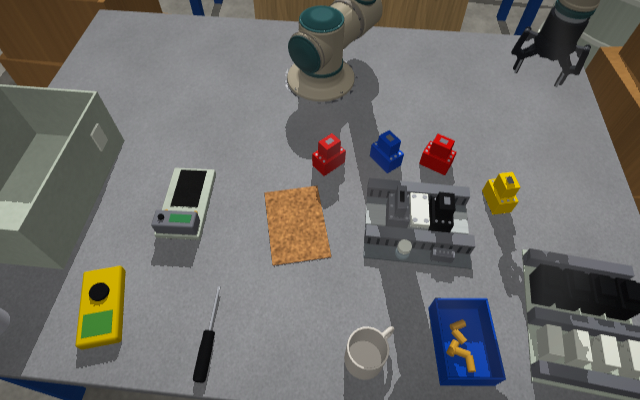

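The top view shows the row on the pallet: contactor at pixel (211,188), relay at (232,190), breaker at (250,187). The jar and terminals are at (245,153) and (213,153), the mat at (338,175), and the stand at (440,190). The scene view agrees with this. The red, blue and yellow look-alikes stand nearer the robot. Next I'll measure them.

```bash
cat >> h.py <<'E'
def rect(w,m,name):
    p=w[m]; p=p[~np.isnan(p[:,0])]
    (c,s,a)=cv2.minAreaRect((p[:,:2]*1000).astype(np.float32))
    print(name,len(p),'c',np.round(c,1),'s',np.round(s,1),'a',round(a,2),'z',np.round(np.nanpercentile(p[:,2],[5,50,95])*1000,1))
    return c,s,a
E
python3 - <<'E'
from h import *
for n in ('top','scene'):
    d=dict(np.load(n+'0.npz')); w=world(d); im=d['img'].astype(int); r,g,b=im[...,0],im[...,1],im[...,2]
    v,u=np.mgrid[:400,:640]; z=w[...,2]; X=w[...,0];Y=w[...,1]
    tbl=(X>.25)&(X<.8)&(Y>-.5)&(Y<.5)&(z<.02)
    print(n,'table z',np.nanpercentile(z[tbl],[5,50,95]))
    rect(w,(r-b>40)&(z<.012)&(X>.3)&(X<.7)&(abs(Y)<.3),'mat')
    if n=='top': B=lambda a,b_,c,e:(u>=a)&(u<c)&(v>=b_)&(v<e)
    pal=(Y>.13)&(Y<.45)&(X>.40)&(X<.68)
    for nm,lo,hi in(('tops',.093,.11),('ledge',.052,.064),('ducts',.038,.0485)):
        m=pal&(z>lo)&(z<hi)
        k,l,st,ce=cv2.connectedComponentsWithStats(m.astype(np.uint8))
        for i in range(1,k):
            if st[i,4]>25: rect(w,l==i,nm+str(np.round(ce[i])))
    st_=(Y<-.15)&(Y>-.45)&(X>.3)&(X<.7)
    m=st_&(z>.01)&(z<.03)&(r+g+b<150)
    k,l,st,ce=cv2.connectedComponentsWithStats(m.astype(np.uint8))
    for i in range(1,k):
        if st[i,4]>60: rect(w,l==i,'pad'+str(np.round(ce[i])))
    rect(w,st_&(z>.04)&(z<.07),'readout'); rect(w,st_&(z>.01)&(z<.03)&(g>0),'standbase')
E
```

```text
top table z [-0.00240404  0.00209974  0.0083175 ]
mat 3486 c [483.6  -8.6] s [184.6 355.8] a 88.58 z [0.4 4.6 8.7]
tops[247. 185.] 215 c [505.7 233.9] s [62.8 21.5] a 0.17 z [ 98.1 102.5 106. ]
tops[208. 185.] 271 c [507.2 336.3] s [37.  47.4] a 89.04 z [ 96.7 102.  105.8]
ledge[251. 189.] 261 c [506.5 233.9] s [50.9 77.2] a 89.46 z [55.5 59.9 63.1]
ledge[214. 189.] 214 c [506.7 335.4] s [50.5 75. ] a 88.28 z [55.8 60.  63.2]
ledge[230. 189.] 336 c [499.8 285.2] s [43.5 87.7] a 88.68 z [52.2 54.  56.9]
ducts[233. 165.] 941 c [579.3 284.9] s [250.5  47.5] a 89.47 z [40.7 45.1 47.9]
ducts[232. 215.] 936 c [434.1 285.8] s [250.1  30.5] a 88.96 z [41.3 45.2 48. ]
pad[441. 196.] 918 c [ 477.7 -294.2] s [111.3  66. ] a 3.07 z [17.6 21.7 26. ]
readout 642 c [ 592.4 -289.8] s [ 46.4 101.3] a 1.97 z [47.1 59.4 64.3]
standbase 2312 c [ 504.6 -299.5] s [217.  299.8] a 87.65 z [15.5 20.6 25.3]
scene table z [-0.00213631  0.0008207   0.00790848]
mat 4206 c [482.2  -6.2] s [192.4 354.6] a 87.12 z [0.7 3.5 6.3]
tops[401. 197.] 242 c [503.4 235.2] s [21.5 65.1] a 89.1 z [ 98.  101.2 103.7]
tops[446.
[... 217 characters left out ...]
8.9 62.4]
ledge[415. 217.] 42 c [523.8 272.2] s [36.5 17.6] a 8.47 z [52.2 53.1 55. ]
ducts[418. 187.] 990 c [433.4 288.3] s [249.3  42.2] a 89.64 z [40.8 44.3 46.8]
ducts[427. 223.] 140 c [514. 312.] s [95.1 60.3] a 89.55 z [39.1 43.7 48.1]
ducts[395. 221.] 62 c [531.9 226.1] s [61.6 30.5] a 52.84 z [38.2 42.8 48. ]
ducts[420. 235.] 1365 c [570.1 285.6] s [249.5  38.2] a 89.42 z [40.6 44.2 46.7]
ducts[403. 249.] 47 c [609.4 249.8] s [14.6 30.3] a 2.31 z [38.3 46.6 48.3]
pad[188. 188.] 932 c [ 474.7 -293.4] s [115.1  68.4] a 3.0 z [17.9 20.6 23.3]
readout 859 c [ 589.4 -288. ] s [ 47.2 100.4] a 2.55 z [43.7 58.3 61.8]
standbase 2185 c [ 510.  -291.7] s [208.5 110.7] a 2.55 z [14.9 19.5 23.5]
```

```bash
cat >> h.py <<'E'
def go(x,y,z,ya):
    "shift/turn (row units) to TCP x,y,z (mm), tool-y world angle ya (deg)"
    s=manip.get_state(); q=s['ee_rot']
    from scipy.spatial.transform import Rotation as Rt
    R=Rt.from_quat([q[1],q[2],q[3],q[0]]).as_matrix()
    d=R.T@(np.array([x,y,z])/1000-s['position'])/.04
    cur=np.degrees(np.arctan2(R[1,1],R[0,1])); t=-(ya-cur)/10
    print('row',np.round(d,3),'turn',round(t,3),'cur',np.round(s['position']*1000,1),round(cur,2),'tilt',np.round(R[:2,2],4),'w',round(s['width']*1000,1),'F',np.round(s['contact_force'],1),'t',round(s['clock'],2),'q6',round(s['qpos'][5],2))
E
python3 - <<'E'
from h import *
for n in ('top','scene'):
    d=dict(np.load(n+'0.npz')); w=world(d); im=d['img'].astype(int); r,b=im[...,0],im[...,2]
    m=((r-b>40)&(w[...,2]<.012)&(w[...,0]>.3)&(w[...,0]<.7)&(abs(w[...,1])<.3)).astype(np.uint8)
    k,l,st,ce=cv2.connectedComponentsWithStats(m); i=1+np.argmax(st[1:,4]); rect(w,l==i,'mat')
go(505.5,336.5,180,89)
E
```

```text
mat 3472 c [543.5  -9.6] s [209.1 138. ] a 14.87 z [0.4 4.6 8.7]
mat 4121 c [539.6  -8.8] s [212.2 139.5] a 14.93 z [0.7 3.5 6.1]
row [-8.049 -1.487  1.263] turn -2.334 cur [236.7 523.5 230.5] 65.66 tilt [-0.0009 -0.0015] w 85.2 F [-0.2  0.1  0.3] t 0.1 q6 -0.12
```

Request:
play_rows([
  [-8.57,-2.64,0,-2.33,60],
  [-8.57,-2.64,0,-2.33,60],
  [-8.57,-2.64,0,-2.33,60],
  [-8.57,-2.64,0,-2.33,60],
  [-8.57,-2.64,0,-2.33,60],
])

```text
clock: 0.72
position: [0.4648, 0.3222, 0.231]
ee_rot: [-0.0, 0.009, 1.0, 0.0]
contact_force: [0.6, 0.6, 0.3]
width: 0.0597
gripper_force: 0.0
```

Run:
```python
from h import *
go(505.5,286,230,89.1)
```

```text
row [-1.034 -0.888  0.025] turn -0.013 cur [464.8 322.2 231. ] 88.97 tilt [-0.0004  0.0001] w 59.7 F [0.6 0.6 0.3] t 0.72 q6 -1.07
```

Request:
play_rows([
  [-1.03,-0.89,0,0,60],
  [-1.03,-0.89,0,0,60],
  [-1.03,-0.89,0,0,60],
])

```text
clock: 1.1
position: [0.5037, 0.2875, 0.2308]
ee_rot: [-0.001, 0.009, 1.0, 0.0]
contact_force: [-0.4, -0.1, 0.1]
width: 0.0598
gripper_force: 0.0
```

```bash
cat >> h.py <<'E'
def worldf(d):
    z=d['range_z'].astype(float); v,u=np.mgrid[:z.shape[0],:z.shape[1]]
    a=(u-d['cx'])/d['fx'];b=(v-d['cy'])/d['fy'];r=np.hypot(a,b)+1e-9; k=np.tan(r)/r
    c=np.stack([a*k*z,b*k*z,z],-1); w=(c-np.array(d['t']))@np.array(d['R']); w[(z<=0)|(r>1.3)]=np.nan; return w
E
python3 - <<'E'
from h import *
go(505.5,286,230,89.1)
d=cap('wrist'); save(d,'w1.png'); np.savez('w1.npz',**d); w=worldf(d); z=w[...,2]; X=w[...,0];Y=w[...,1]
pal=(Y>.13)&(Y<.45)&(X>.36)&(X<.68)
for nm,lo,hi in(('tops',.093,.11),('ledge',.0545,.064),('relay',.048,.0545),('ducts',.038,.0475)):
    m=pal&(z>lo)&(z<hi)
    k,l,st,ce=cv2.connectedComponentsWithStats(m.astype(np.uint8))
    for i in range(1,k):
        if st[i,4]>100: rect(w,l==i,nm+str(np.round(ce[i])))
E
```

```text
row [-0.047 -0.036  0.019] turn -0.018 cur [503.7 287.5 230.8] 88.92 tilt [-0.0018  0.0003] w 59.8 F [-0.4 -0.1  0.1] t 1.1 q6 -1.15
tops[264. 192.] 1585 c [505.  235.9] s [22.7 64.1] a 88.78 z [ 98.  101.7 103. ]
tops[372. 192.] 1943 c [506.2 337.7] s [36.5 48.4] a 88.57 z [ 99.6 101.6 102.9]
ledge[276. 176.] 1477 c [504.8 235.5] s [51.3 75.7] a 89.38 z [58.  59.7 61.2]
ledge[360. 166.] 1124 c [505.8 337.3] s [50.  75.4] a 88.39 z [57.6 59.6 61.2]
relay[318. 173.] 3279 c [499.8 285.9] s [43.5 89.3] a 89.81 z [50.4 51.7 53. ]
relay[290. 258.] 467 c [602.3 249.8] s [30.3 30.5] a 86.28 z [48.5 49.8 50.9]
ducts[319. 112.] 6291 c [432.6 287.1] s [250.7  31.2] a 89.37 z [43.4 44.6 45.9]
ducts[320. 231.] 5082 c [576.7 285.6] s [250.9  44.3] a 89.26 z [42.1 44.7 45.9]
```

View pics/w1.png

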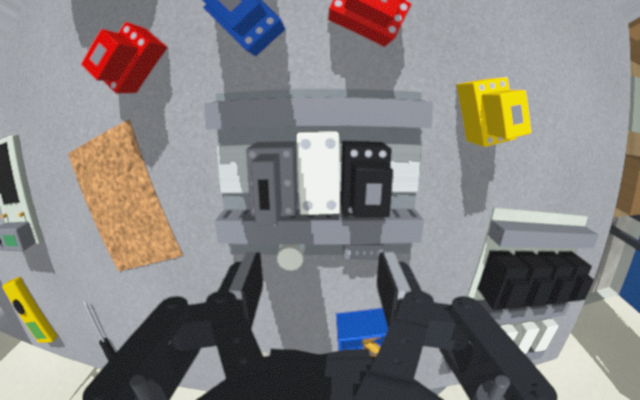

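The wrist view shows the row clearly: breaker at (272,180), relay at (318,173), contactor at (366,180). The measured heights of 101.7, 59.6 and 51.7 mm match the given sizes, so I'm going for the contactor.

Request:
play_rows([
  [-0.03,1.25,0,0.02,52],
  [-0.03,1.25,1.5,0.02,52],
  [-0.03,1.25,2.5,0.02,52],
  [-0.03,1.25,2.5,0.02,52],
  [-0.03,1.25,2.5,0.02,52],
])

```text
clock: 1.78
position: [0.5067, 0.3387, 0.133]
ee_rot: [0.001, 0.01, 1.0, 0.001]
contact_force: [0.2, 0.3, -0.0]
width: 0.0521
gripper_force: 0.0
```

Run:
```python
from h import *
go(506,337.5,68,88.7); print(manip.get_state()['qd'])
```

```text
row [ 0.021 -0.033  1.625] turn 0.014 cur [506.7 338.7 133. ] 88.84 tilt [0.0023 0.0014] w 52.1 F [ 0.2  0.3 -0. ] t 1.77 q6 -1.08
[-0.0088186  -0.01608244 -0.02504015 -0.00211224 -0.00204477 -0.00036981]
```

Request:
play_rows([
  [0.02,-0.03,0.9,0,52],
  [0.02,-0.03,1.6,0,52],
  [0.02,-0.03,1.6,0,52],
  [0.02,-0.03,1.6,0,52],
])

```text
clock: 2.28
position: [0.5072, 0.3372, 0.0698]
ee_rot: [0.002, 0.011, 1.0, 0.001]
contact_force: [0.1, 0.5, 0.6]
width: 0.0517
gripper_force: 0.0
```

Run:
```python
from h import *
go(506,337.5,68,88.7)
```

```text
row [0.03  0.008 0.044] turn 0.007 cur [507.2 337.2  69.8] 88.77 tilt [0.004  0.0021] w 51.7 F [0.1 0.5 0.6] t 2.27 q6 -1.08
```

Request:
play_rows([
  [0,0,0,0,30],
  [0,0,0,0,25],
  [0,0,0,0,25],
  [0,0,0,0,25],
  [0,0,0,0,25],
], newtons=45)

```text
clock: 2.9
position: [0.5071, 0.3372, 0.0697]
ee_rot: [0.002, 0.011, 1.0, 0.001]
contact_force: [0.3, 0.8, 6.9]
width: 0.0357
gripper_force: 46.1
```

Run:
```python
from h import *
go(506,337.5,68,88.7); print(manip.get_state()['gripper_force'])
```

```text
row [0.029 0.008 0.041] turn 0.006 cur [507.1 337.2  69.7] 88.76 tilt [0.0042 0.0024] w 35.7 F [0.3 0.8 6.9] t 2.9 q6 -1.08
46.07671558856964
```

Request:
play_rows([
  [0,0,-0.5,0,25],
  [0,0,-1.5,0,25],
  [0,0,-2.5,0,25],
  [0,0,-3.2,0,25],
  [0,0,-3.2,0,25],
])

```text
clock: 3.52
position: [0.5068, 0.3368, 0.1977]
ee_rot: [0.002, 0.011, 1.0, 0.001]
contact_force: [0.1, 0.7, -4.2]
width: 0.0354
gripper_force: 45.9
```

Run:
```python
from h import *
go(586,2.2,195,104.9)
```

```text
row [-2.161 -8.321  0.057] turn -1.614 cur [506.8 336.8 197.7] 88.76 tilt [0.0048 0.0025] w 35.4 F [ 0.1  0.7 -4.2] t 3.52 q6 -1.08
```

Request:
play_rows([
  [-0.2,-0.8,0,-0.2,25],
  [-0.5,-2.0,0,-0.6,25],
  [-0.85,-3.3,0,-1.0,25],
  [-1.2,-4.6,0,-1.4,25],
  [-1.5,-5.9,0,-1.61,25],
])

```text
clock: 4.15
position: [0.5596, 0.0973, 0.1932]
ee_rot: [-0.002, -0.13, 0.992, 0.0]
contact_force: [0.4, -0.2, -2.7]
width: 0.0358
gripper_force: 46.1
```

Run:
```python
from h import *
go(586,2.2,195,104.9)
```

```text
row [-0.026 -2.467 -0.048] turn 0.005 cur [559.6  97.3 193.2] 104.95 tilt [-0.0033 -0.0001] w 35.8 F [ 0.4 -0.2 -2.7] t 4.15 q6 -1.78
```

Request:
play_rows([
  [0,-1.2,0,0,25],
  [0,-2.0,0,0,25],
  [0,-2.4,0.5,0,25],
  [0,-2.4,1.5,0,25],
  [0,-2.4,2.2,0,25],
])

```text
clock: 4.78
position: [0.5827, 0.0059, 0.1036]
ee_rot: [-0.003, -0.129, 0.992, 0.001]
contact_force: [0.4, 0.3, -3.9]
width: 0.0353
gripper_force: 46.0
```

Run:
```python
from h import *
go(586,2.2,64.5,104.9)
```

```text
row [-0.061 -0.113  0.977] turn -0.009 cur [582.7   5.9 103.6] 104.81 tilt [-0.0055  0.0007] w 35.3 F [ 0.4  0.3 -3.9] t 4.78 q6 -1.94
```

Request:
play_rows([
  [-0.05,-0.08,0.4,0,25],
  [-0.05,-0.08,0.75,0,25],
  [-0.05,-0.08,0.87,0,25],
  [-0.05,-0.08,0.92,0,25],
  [-0.05,-0.08,0.92,0,25],
])

```text
clock: 5.4
position: [0.5883, 0.0037, 0.0712]
ee_rot: [0.001, -0.129, 0.992, -0.0]
contact_force: [0.2, 0.4, -2.5]
width: 0.0356
gripper_force: 46.0
```

Run:
```python
from h import *
go(586,2.2,64.5,104.9)
```

```text
row [ 0.066 -0.02   0.167] turn -0.003 cur [588.3   3.7  71.2] 104.87 tilt [ 0.0014 -0.0001] w 35.6 F [ 0.2  0.4 -2.5] t 5.4 q6 -1.94
```

Request:
play_rows([
  [0,0,0.08,0,25],
  [0,0,0.14,0,25],
  [0,0,0.17,0,25],
  [0,0,0.17,0,25],
  [0,0,0.17,0,25],
])

```text
clock: 6.02
position: [0.5879, 0.0036, 0.0638]
ee_rot: [0.0, -0.129, 0.992, 0.0]
contact_force: [0.1, -0.2, -2.1]
width: 0.0353
gripper_force: 46.1
```

Run:
```python
from h import *
go(586,2.2,64,104.9)
```

```text
row [ 0.055 -0.021 -0.006] turn -0.004 cur [587.9   3.6  63.8] 104.86 tilt [0.0002 0.0001] w 35.3 F [ 0.1 -0.2 -2.1] t 6.03 q6 -1.94
```

Request:
play_rows([
  [0,0,0.02,0,25],
  [0,0,0.03,0,25],
  [0,0,0.03,0,25],
])

```text
clock: 6.4
position: [0.5878, 0.0036, 0.0637]
ee_rot: [0.0, -0.129, 0.992, -0.0]
contact_force: [-2.8, -0.4, 6.1]
width: 0.035
gripper_force: 47.3
```

Contact with the mat, so I release it, rise and take a look.

Request:
play_rows([
  [0,0,0,0,50],
  [0,0,0,0,54],
  [0,0,0,0,54],
  [0,0,-0.8,0,54],
  [0,0,-2.0,0,54],
])

```text
clock: 7.02
position: [0.5866, 0.0037, 0.1416]
ee_rot: [-0.002, -0.129, 0.992, 0.001]
contact_force: [0.5, 0.2, 0.6]
width: 0.0542
gripper_force: 0.0
```

Run:
```python
from h import *
go(505,235.6,190,89.2)
```

```text
row [ 0.49   6.129 -1.198] turn 1.566 cur [586.6   3.7 141.6] 104.86 tilt [-0.0043  0.0005] w 54.2 F [0.5 0.2 0.6] t 7.03 q6 -1.94
```

Request:
play_rows([
  [0,0.3,-1.2,0,40],
  [0.1,1.5,-1.2,0.5,40],
  [0.25,3.0,-1.2,1.0,40],
  [0.4,4.5,-1.2,1.57,40],
  [0.49,5.8,-1.2,1.57,40],
])

```text
clock: 7.65
position: [0.5084, 0.2246, 0.1906]
ee_rot: [0.0, 0.007, 1.0, 0.0]
contact_force: [0.1, -0.8, -0.3]
width: 0.0397
gripper_force: 0.0
```

Run:
```python
from h import *
go(505,235.6,110,89.2)
```

```text
row [0.09  0.273 2.015] turn -0.006 cur [508.4 224.6 190.6] 89.14 tilt [0.0003 0.0004] w 39.7 F [ 0.1 -0.8 -0.3] t 7.65 q6 -1.27
```

Request:
play_rows([
  [0.08,0.25,0.5,0,40],
  [0.08,0.25,1.5,0,40],
  [0.08,0.25,1.9,0,40],
  [0.08,0.25,1.9,0,40],
])

```text
clock: 8.15
position: [0.5058, 0.2324, 0.1135]
ee_rot: [-0.001, 0.008, 1.0, -0.0]
contact_force: [-0.0, -0.1, -0.0]
width: 0.04
gripper_force: 0.0
```

Run:
```python
from h import *
go(505,235.6,69,89.2)
```

```text
row [0.018 0.079 1.114] turn -0.006 cur [505.8 232.4 113.5] 89.14 tilt [-0.0024 -0.0007] w 40.0 F [-0.  -0.1 -0. ] t 8.15 q6 -1.25
```

Request:
play_rows([
  [0.02,0.08,0.5,0,40],
  [0.02,0.08,1.05,0,40],
  [0.02,0.08,1.07,0,40],
  [0.02,0.08,1.07,0,40],
  [0.02,0.08,1.07,0,40],
])

```text
clock: 8.78
position: [0.5066, 0.2363, 0.0731]
ee_rot: [0.001, 0.007, 1.0, 0.0]
contact_force: [-0.7, -0.4, 0.4]
width: 0.0399
gripper_force: 0.0
```

Run:
```python
from h import *
go(505,235.6,69,89.2)
```

```text
row [ 0.041 -0.018  0.102] turn -0.005 cur [506.6 236.3  73.1] 89.15 tilt [0.0026 0.0009] w 39.9 F [-0.7 -0.4  0.4] t 8.78 q6 -1.24
```

Request:
play_rows([
  [0,-0.02,0.08,0,40],
  [0,-0.02,0.08,0,40],
  [0,-0.02,0.08,0,12],
  [0,-0.02,0.08,0,12],
  [0,-0.02,0.08,0,12],
])

```text
clock: 9.4
position: [0.5058, 0.2354, 0.0686]
ee_rot: [0.0, 0.007, 1.0, 0.0]
contact_force: [0.2, 0.1, 1.0]
width: 0.0214
gripper_force: 45.2
```

Request:
play_rows([
  [0,0,0,0,12],
  [0,0,0,0,12],
  [0,0,0,0,12],
])

```text
clock: 9.78
position: [0.5058, 0.2354, 0.0687]
ee_rot: [0.0, 0.007, 1.0, 0.0]
contact_force: [-0.3, 1.5, 1.6]
width: 0.0216
gripper_force: 45.2
```

Run:
```python
from h import *
go(505,235.6,69,89.2)
```

```text
row [ 0.019  0.004 -0.008] turn -0.004 cur [505.8 235.4  68.7] 89.16 tilt [0.0005 0.0004] w 21.6 F [-0.3  1.5  1.6] t 9.78 q6 -1.25
```

Request:
play_rows([
  [0,0,-0.5,0,12],
  [0,0,-1.5,0,12],
  [0,0,-2.5,0,12],
  [0,-0.5,-2.8,0,12],
  [0,-1.5,-2.8,-0.4,12],
])

```text
clock: 10.4
position: [0.5043, 0.1744, 0.1802]
ee_rot: [-0.0, -0.03, 1.0, -0.0]
contact_force: [-0.2, -0.7, -3.8]
width: 0.0213
gripper_force: 44.8
```

Run:
```python
from h import *
go(498.5,-20.6,175,104.9)
```

```text
row [ 0.434 -4.858  0.132] turn -1.149 cur [504.3 174.4 180.2] 93.41 tilt [-0.0001 -0.0005] w 21.3 F [-0.2 -0.7 -3.8] t 10.4 q6 -1.43
```

Request:
play_rows([
  [0.1,-1.3,0.1,-0.4,12],
  [0.2,-2.6,0.1,-0.8,12],
  [0.35,-3.8,0.1,-1.15,12],
  [0.43,-4.6,0.1,-1.15,12],
  [0.43,-4.8,0.3,-1.15,12],
])

```text
clock: 11.02
position: [0.4965, -0.02, 0.1671]
ee_rot: [-0.001, -0.126, 0.992, -0.0]
contact_force: [-0.0, -0.6, -3.9]
width: 0.0211
gripper_force: 45.1
```

Run:
```python
from h import *
go(498.5,-20.6,70,104.9)
```

```text
row [-0.05  -0.026  2.427] turn -0.043 cur [496.5 -20.  167.1] 104.47 tilt [-0.0025 -0.0006] w 21.1 F [-0.  -0.6 -3.9] t 11.03 q6 -2.0
```

Request:
play_rows([
  [-0.03,0,0.8,-0.03,12],
  [-0.03,0,1.6,-0.03,12],
  [-0.03,0,2.2,-0.03,12],
  [-0.03,0,2.35,-0.03,12],
  [-0.03,0,2.35,-0.03,12],
])

```text
clock: 11.65
position: [0.4987, -0.0168, 0.0739]
ee_rot: [-0.001, -0.13, 0.991, 0.0]
contact_force: [-0.0, -0.0, -3.6]
width: 0.0214
gripper_force: 44.9
```

Run:
```python
from h import *
go(498.5,-20.6,63,104.9)
```

```text
row [ 0.029 -0.091  0.273] turn 0.008 cur [498.7 -16.8  73.9] 104.98 tilt [-0.0016  0.0005] w 21.4 F [-0.  -0.  -3.6] t 11.65 q6 -2.01
```

Request:
play_rows([
  [0.02,-0.09,0.12,0,12],
  [0.02,-0.09,0.2,0,12],
  [0.02,-0.09,0.25,0,12],
  [0.02,-0.09,0.27,0,12],
  [0.02,-0.09,0.28,0,12],
])

```text
clock: 12.28
position: [0.4994, -0.0207, 0.0634]
ee_rot: [0.0, -0.13, 0.991, 0.0]
contact_force: [-0.0, -0.1, -3.5]
width: 0.0215
gripper_force: 45.1
```

Request:
play_rows([
  [0,0,0.01,0,12],
  [0,0,0.02,0,12],
  [0,0,0.02,0,12],
])

```text
clock: 12.65
position: [0.4995, -0.0208, 0.0627]
ee_rot: [0.0, -0.13, 0.991, 0.0]
contact_force: [-0.7, 0.4, -1.8]
width: 0.0213
gripper_force: 45.3
```

Request:
play_rows([
  [0,0,0.02,0,12],
  [0,0,0.02,0,12],
  [0,0,0.02,0,36],
  [0,0,0.02,0,40],
  [0,0,0.02,0,40],
])

```text
clock: 13.28
position: [0.4996, -0.0208, 0.0617]
ee_rot: [0.0, -0.13, 0.991, -0.0]
contact_force: [-0.0, 0.4, -0.2]
width: 0.0399
gripper_force: 0.0
```

Request:
play_rows([
  [0,0,-0.8,0,40],
  [0,0,-2.0,0,40],
  [0,0.3,-3.0,0,70],
  [0.2,1.5,-3.2,0.5,80],
  [0.3,3.0,-3.2,1.0,80],
])

```text
clock: 13.9
position: [0.4575, 0.0926, 0.1909]
ee_rot: [0.002, -0.04, 0.999, 0.0]
contact_force: [0.2, 0.0, 0.2]
width: 0.08
gripper_force: 0.0
```

Run:
```python
from h import *
go(499.8,285.9,180,89.3)
```

```text
row [-1.443  4.732  0.278] turn 0.533 cur [457.5  92.6 190.9] 94.63 tilt [0.0035 0.0003] w 80.0 F [0.2 0.  0.2] t 13.9 q6 -1.6
```

Request:
play_rows([
  [-0.4,1.5,0,0.3,80],
  [-0.8,3.0,0,0.53,80],
  [-1.44,4.6,0,0.53,80],
  [-1.44,4.7,0,0.53,80],
  [-1.44,4.7,0,0.53,80],
])

```text
clock: 14.52
position: [0.4975, 0.2845, 0.1891]
ee_rot: [-0.001, 0.002, 1.0, -0.001]
contact_force: [-0.4, -0.1, -0.4]
width: 0.0801
gripper_force: 0.0
```

Run:
```python
from h import *
d=cap('wrist'); save(d,'w2.png'); w=worldf(d); z=w[...,2]; X=w[...,0];Y=w[...,1]
pal=(Y>.13)&(Y<.45)&(X>.36)&(X<.68)
for nm,lo,hi in(('relay',.048,.0545),('ducts',.038,.0475)):
    m=pal&(z>lo)&(z<hi)
    k,l,st,ce=cv2.connectedComponentsWithStats(m.astype(np.uint8))
    for i in range(1,k):
        if st[i,4]>100: rect(w,l==i,nm+str(np.round(ce[i])))
for nm,lo,hi in(('mtops',.09,.1),('mled',.048,.058)):
    m=(abs(Y)<.1)&(X>.4)&(X<.7)&(z>lo)&(z<hi)
    if m.sum()>50: 
        k,l,st,ce=cv2.connectedComponentsWithStats(m.astype(np.uint8))
        for i in range(1,k):
            if st[i,4]>40: rect(w,l==i,nm+str(np.round(ce[i])))
go(499.8,285.9,100,89.3)
```

```text
relay[321. 188.] 4154 c [499.8 286.3] s [90.1 44.2] a 0.0 z [50.4 51.7 53. ]
relay[288. 281.] 548 c [602.4 250. ] s [31.2 30.4] a 6.92 z [48.6 49.7 50.8]
ducts[322. 120.] 8061 c [432.5 287.4] s [251.3  30.7] a 89.18 z [43.4 44.6 45.8]
ducts[320. 251.] 6060 c [576.8 285.6] s [250.8  46. ] a 89.71 z [40.9 44.6 45.8]
mtops[ 49. 205.] 752 c [499.4 -19.3] s [63.6 23.5] a 14.77 z [91.3 95.8 97.1]
mtops[ 82. 275.] 787 c [586.8   4.1] s [48.4 37.7] a 14.97 z [91.5 95.9 97.2]
mled[ 77. 191.] 888 c [498.8 -17.9] s [77.3 50.3] a 17.21 z [49.4 53.8 56.5]
mled[103. 254.] 824 c [586.5   4.8] s [76.5 50.9] a 15.11 z [49.2 53.8 56. ]
row [-0.063  0.064  2.232] turn 0.038 cur [497.4 283.5 189.3] 89.68 tilt [-0.0013 -0.0014] w 79.9 F [ 0.4 -0.3 -0.5] t 14.57 q6 -1.17
```

View pics/w2.png

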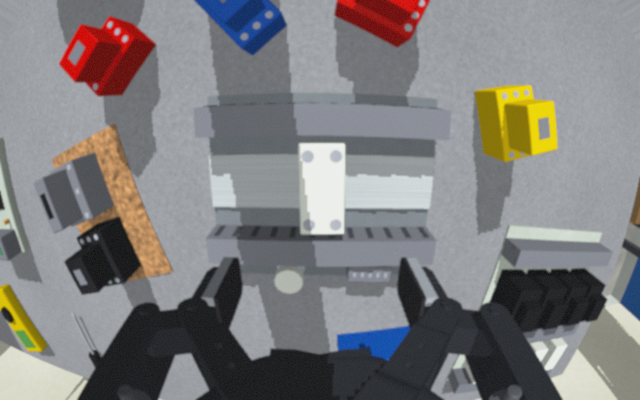

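The wrist view shows both tall devices standing on the mat at (75,190) and (103,255). The relay is alone in the row at (321,188). Descending onto it.

Request:
play_rows([
  [-0.05,0.04,0.8,0,72],
  [-0.05,0.04,2.0,0,72],
  [-0.05,0.04,2.8,0,72],
  [-0.05,0.04,2.8,0,72],
  [-0.05,0.04,2.8,0,72],
])

```text
clock: 15.2
position: [0.501, 0.2852, 0.0792]
ee_rot: [0.001, 0.004, 1.0, 0.0]
contact_force: [0.3, -0.2, 0.1]
width: 0.0718
gripper_force: 0.0
```

Run:
```python
from h import *
go(499.8,286.1,21,89.6)
```

```text
row [0.032 0.02  1.454] turn -0.002 cur [501.  285.2  79.2] 89.58 tilt [0.0021 0.0007] w 71.8 F [ 0.3 -0.2  0.1] t 15.2 q6 -1.17
```

Request:
play_rows([
  [0.03,0.02,0.6,0,72],
  [0.03,0.02,1.2,0,72],
  [0.03,0.02,1.4,0,72],
  [0.03,0.02,1.4,0,72],
  [0.03,0.02,1.4,0,72],
])

```text
clock: 15.82
position: [0.4999, 0.2872, 0.0231]
ee_rot: [0.001, 0.003, 1.0, 0.001]
contact_force: [0.5, -0.8, 0.3]
width: 0.0719
gripper_force: 0.0
```

Run:
```python
from h import *
go(499.8,286.1,21,89.6)
```

```text
row [ 0.001 -0.026  0.052] turn 0.006 cur [499.9 287.2  23.1] 89.66 tilt [0.0025 0.0011] w 71.9 F [ 0.5 -0.8  0.3] t 15.82 q6 -1.16
```

Request:
play_rows([
  [0,-0.02,0.04,0,72],
  [0,-0.02,0.04,0,40],
  [0,-0.02,0.04,0,30],
  [0,-0.02,0.04,0,30],
  [0,-0.02,0.04,0,30],
])

```text
clock: 16.45
position: [0.4991, 0.2863, 0.0206]
ee_rot: [0.0, 0.003, 1.0, 0.0]
contact_force: [0.2, 1.1, 4.6]
width: 0.0433
gripper_force: 47.8
```

Request:
play_rows([
  [0,0,0,0,30],
  [0,0,0,0,30],
])

```text
clock: 16.7
position: [0.4991, 0.2862, 0.0206]
ee_rot: [0.0, 0.003, 1.0, 0.0]
contact_force: [-0.0, 1.7, 5.5]
width: 0.0433
gripper_force: 47.8
```

Run:
```python
from h import *
go(499.8,286.1,21,89.6)
```

```text
row [-0.017 -0.003 -0.011] turn 0.006 cur [499.1 286.2  20.6] 89.66 tilt [0.0009 0.0006] w 43.3 F [-0.   1.7  5.5] t 16.7 q6 -1.17
```

Request:
play_rows([
  [0,0,-0.5,0,30],
  [0,0,-1.5,0,30],
  [0,0,-2.5,0,30],
  [0,-0.3,-3.4,0,30],
  [0,-1.3,-3.6,0,30],
], newtons=55)

```text
clock: 17.32
position: [0.4997, 0.2349, 0.1658]
ee_rot: [0.002, 0.002, 1.0, 0.001]
contact_force: [0.5, -1.1, -3.2]
width: 0.0431
gripper_force: 57.5
```

Run:
```python
from h import *
go(475.8,-293.8,165,93)
```

```text
row [ 5.5600e-01 -1.3219e+01 -4.0000e-03] turn -0.318 cur [499.7 234.9 165.8] 89.82 tilt [0.0039 0.0015] w 43.1 F [ 0.5 -1.1 -3.2] t 17.32 q6 -1.25
```

Request:
play_rows([
  [0,-1.3,0,0,30],
  [0.1,-2.7,0,-0.1,30],
  [0.2,-4.1,0,-0.2,30],
  [0.3,-5.5,0,-0.32,30],
  [0.4,-6.9,0,-0.32,30],
])

```text
clock: 17.95
position: [0.4795, -0.0436, 0.163]
ee_rot: [-0.001, -0.025, 1.0, 0.0]
contact_force: [0.2, 0.4, -3.1]
width: 0.0431
gripper_force: 57.4
```

Request:
play_rows([
  [0,-1.3,0,0,30],
  [0,-2.7,0,0,30],
  [0,-4.0,0,0,30],
  [0,-5.0,0,0,30],
  [0,-5.4,0,0,30],
])

```text
clock: 18.58
position: [0.4908, -0.2597, 0.1627]
ee_rot: [-0.001, -0.024, 1.0, 0.0]
contact_force: [-0.3, 0.3, -3.3]
width: 0.043
gripper_force: 57.3
```

Run:
```python
from h import *
go(475.8,-293.8,130,93)
```

```text
row [ 0.413 -0.836  0.817] turn -0.027 cur [ 490.8 -259.7  162.7] 92.73 tilt [-0.0021  0.0009] w 43.0 F [-0.3  0.3 -3.3] t 18.57 q6 -2.23
```

Request:
play_rows([
  [0.41,-0.8,0,-0.03,30],
  [0.41,-0.8,0.2,-0.03,30],
  [0.41,-0.8,0.2,-0.03,30],
  [0.41,-0.8,0.2,-0.03,30],
])

```text
clock: 19.08
position: [0.4769, -0.2891, 0.1558]
ee_rot: [-0.0, -0.028, 1.0, 0.001]
contact_force: [0.4, 0.3, -3.9]
width: 0.0428
gripper_force: 57.4
```

Run:
```python
from h import *
d=cap('wrist'); save(d,'w3.png'); np.savez('w3.npz',**d); w=worldf(d); z=w[...,2]; X=w[...,0];Y=w[...,1]
im=d['img'].astype(int); s=im.sum(2)
st=(Y<-.2)&(Y>-.4)&(X>.35)&(X<.7)
for nm,m in (('pad',st&(z>.014)&(z<.026)&(s<150)),('base',st&(z>.012)&(z<.03)),('readout',st&(z>.055)&(z<.067)),('relay',st&(z>.12)&(s>450))):
    k,l,q,ce=cv2.connectedComponentsWithStats(m.astype(np.uint8))
    for i in range(1,k):
        if q[i,4]>100: rect(w,l==i,nm+str(np.round(ce[i])))
go(475.8,-293.8,60,93)
```

```text
pad[314. 154.] 3442 c [ 447.7 -295.7] s [52.9 65.2] a 2.97 z [19.5 20.7 21.8]
base[311. 154.] 7952 c [ 478.9 -294.4] s [136.  111.2] a 2.79 z [17.4 19.6 21.6]
relay[319. 265.] 15873 c [ 473.2 -288.2] s [82.1 48.8] a 3.49 z [178.8 186.8 187.9]
row [ 0.038 -0.111  2.401] turn 0.024 cur [ 477.1 -289.3  156.1] 93.24 tilt [-0.      0.0006] w 43.3 F [-0.2  0.3 -3.3] t 19.12 q6 -2.3
```

View pics/w3.png

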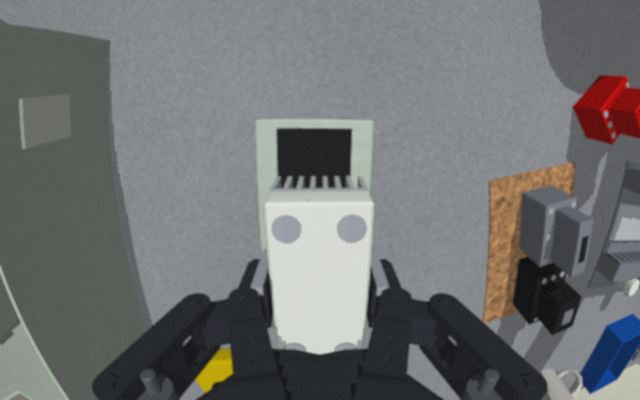

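The wrist view shows the relay held at (319,265) above the pad, with the pad's near edge at (314,128). This puts the pad centre at about (476.6, -294.0), which agrees with the other cameras. Lowering.

Request:
play_rows([
  [0.03,-0.11,0.8,0.02,30],
  [0.03,-0.11,1.8,0.02,30],
  [0.03,-0.11,2.3,0.02,30],
  [0.03,-0.11,2.4,0.02,30],
  [0.03,-0.11,2.4,0.02,30],
])

```text
clock: 19.75
position: [0.4766, -0.2949, 0.0607]
ee_rot: [0.0, -0.026, 1.0, -0.0]
contact_force: [0.5, 0.3, -2.6]
width: 0.0436
gripper_force: 57.3
```

Run:
```python
from h import *
go(476,-294,31.6,93)
```

```text
row [0.014 0.023 0.727] turn -0.0 cur [ 476.6 -294.9   60.7] 93.0 tilt [ 0.001  -0.0005] w 43.6 F [ 0.5  0.3 -2.6] t 19.75 q6 -2.3
```

Request:
play_rows([
  [0.014,0.023,0.3,0,30],
  [0.014,0.023,0.5,0,30],
  [0.014,0.023,0.6,0,30],
  [0.014,0.023,0.63,0,30],
  [0.014,0.023,0.63,0,30],
])

```text
clock: 20.38
position: [0.4754, -0.2942, 0.0349]
ee_rot: [0.0, -0.026, 1.0, -0.0]
contact_force: [0.4, -0.5, -3.4]
width: 0.0431
gripper_force: 57.4
```

Run:
```python
from h import *
go(476,-294,31.6,93)
```

```text
row [-0.016  0.003  0.083] turn -0.004 cur [ 475.4 -294.2   34.9] 92.96 tilt [ 0.0002 -0.0001] w 43.1 F [ 0.4 -0.5 -3.4] t 20.38 q6 -2.3
```

Request:
play_rows([
  [-0.016,0,0.04,0,30],
  [-0.016,0,0.06,0,30],
  [-0.016,0,0.08,0,30],
  [-0.016,0,0.09,0,30],
  [-0.016,0,0.09,0,30],
])

```text
clock: 21.0
position: [0.4759, -0.294, 0.0316]
ee_rot: [0.0, -0.026, 1.0, -0.0]
contact_force: [-0.4, 0.3, 1.7]
width: 0.0435
gripper_force: 57.9
```

Relay is down on the pad, so I release it and rise straight up.

Request:
play_rows([
  [0,0,0,0,55],
  [0,0,0,0,62],
  [0,0,0,0,62],
  [0,0,-0.8,0,62],
  [0,0,-2.0,0,62],
])

```text
clock: 21.62
position: [0.4749, -0.2933, 0.1107]
ee_rot: [-0.002, -0.026, 1.0, 0.001]
contact_force: [0.7, 0.3, 0.1]
width: 0.0621
gripper_force: 0.0
```

Request:
play_rows([
  [0,0,-1.2,0,62],
  [0,0,-1.5,0,62],
  [0,0,-1.5,0,62],
])

```text
clock: 22.0
position: [0.476, -0.2941, 0.1717]
ee_rot: [0.001, -0.026, 1.0, -0.0]
contact_force: [-0.1, -0.4, 0.0]
width: 0.0615
gripper_force: 0.0
```

Run:
```python
from h import *
d=cap('wrist'); save(d,'w4.png'); np.savez('w4.npz',**d); w=worldf(d); z=w[...,2]; X=w[...,0];Y=w[...,1]
im=d['img'].astype(int); s=im.sum(2)
st=(Y<-.2)&(Y>-.4)&(X>.35)&(X<.7)
for nm,m in (('pad',st&(z>.014)&(z<.026)&(s<150)),('base',st&(z>.012)&(z<.03)),('relay',st&(z>.055)&(z<.068)&(s>400))):
    k,l,q,ce=cv2.connectedComponentsWithStats(m.astype(np.uint8))
    for i in range(1,k):
        if q[i,4]>100: rect(w,l==i,nm+str(np.round(ce[i])))
d=cap('top'); w=world(d);z=w[...,2]; X=w[...,0];Y=w[...,1]
go(499.5,-20.7,170,104.9)
```

```text
pad[318. 163.] 1684 c [ 476.4 -294.6] s [110.5  64.7] a 2.54 z [19.5 20.7 21.9]
base[319. 192.] 10961 c [ 500.9 -293.3] s [179.8 110.8] a 2.43 z [17.4 19.  21.7]
relay[319. 195.] 4969 c [ 476.9 -294. ] s [89.8 43.8] a 3.8 z [61.4 62.7 63.9]
relay[317. 287.] 359 c [ 571.  -290.6] s [ 4.9 92.4] a 3.18 z [56.1 57.7 59. ]
row [-9.640e-01  6.773e+00  4.000e-03] turn -1.194 cur [ 475.  -293.3  169.7] 92.96 tilt [-0.0024  0.0021] w 61.7 F [-1.6 -0.5 -1. ] t 22.1 q6 -2.3
```

View pics/w4.png

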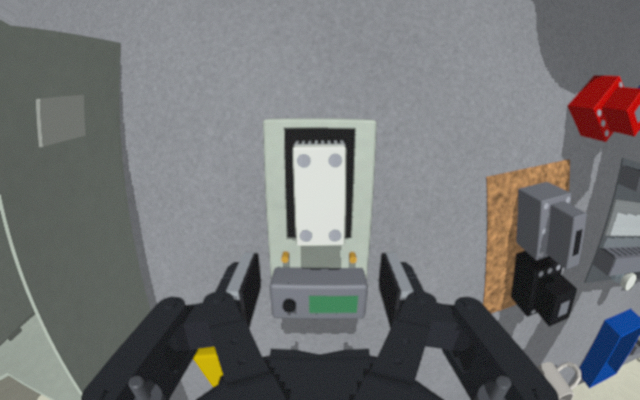

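The wrist view shows the relay centred on the pad at (319,195) and clear of the brass studs. I'll check its yaw more carefully with edge fits.

```bash
cat >> h.py <<'E'
def yaw(p,half,trim=.8):
    "fit both long edges: p Nx2 mm, bins along x"
    c=p.mean(0); out=[]
    b=np.arange(c[0]-half*trim,c[0]+half*trim,3)
    for f in (np.min,np.max):
        e=[(x+1.5,f(p[(p[:,0]>=x)&(p[:,0]<x+3),1])) for x in b if ((p[:,0]>=x)&(p[:,0]<x+3)).sum()>4]
        e=np.array(e); out.append(np.degrees(np.arctan(np.polyfit(e[:,0],e[:,1],1)[0])))
    return np.round(out,2)
E
python3 - <<'E'
from h import *
d=dict(np.load('w4.npz')); w=worldf(d); z=w[...,2]; X=w[...,0];Y=w[...,1]
s=d['img'].astype(int).sum(2); st=(Y<-.2)&(Y>-.4)&(X>.35)&(X<.55)
print('relay',yaw(w[st&(z>.055)&(z<.068)&(s>400)][:,:2]*1000,45))
print('pad',yaw(w[st&(z>.014)&(z<.026)&(s<150)][:,:2]*1000,55))
print('base',yaw(w[st&(z>.012)&(z<.03)][:,:2]*1000,60))
E
```

```text
relay [4.19 4.02]
pad [-5.93  2.4 ]
base [2.94 2.71]
```

The relay is centred to within about 0.5 mm and lined up to about 1°, which is fine. Now the breaker goes back.

Request:
play_rows([
  [-0.2,1.4,0,-0.3,40],
  [-0.4,2.9,0,-0.7,40],
  [-0.6,4.3,0,-1.19,40],
  [-0.85,5.7,0,-1.19,40],
  [-0.96,6.7,0,-1.19,40],
])

```text
clock: 22.72
position: [0.4992, -0.0219, 0.1693]
ee_rot: [-0.002, -0.13, 0.992, 0.001]
contact_force: [0.2, 0.1, -0.4]
width: 0.0401
gripper_force: 0.0
```

Request:
play_rows([
  [0,0,0,0,40],
  [0,0,0,0,40],
])

```text
clock: 22.98
position: [0.4998, -0.0247, 0.17]
ee_rot: [-0.001, -0.13, 0.992, 0.0]
contact_force: [-0.1, 0.2, -0.1]
width: 0.04
gripper_force: 0.0
```

Run:
```python
from h import *
go(499.5,-20.8,105,104.9)
```

```text
row [-0.023  0.095  1.626] turn -0.001 cur [499.8 -24.7 170. ] 104.89 tilt [-0.0025 -0.0002] w 40.0 F [-0.1  0.2 -0.1] t 22.98 q6 -2.02
```

Request:
play_rows([
  [-0.02,0.09,0.6,0,40],
  [-0.02,0.09,1.4,0,40],
  [-0.02,0.09,1.9,0,40],
  [-0.02,0.09,1.9,0,40],
  [-0.02,0.09,1.9,0,40],
])

```text
clock: 23.6
position: [0.5008, -0.0217, 0.0957]
ee_rot: [0.0, -0.129, 0.992, -0.0]
contact_force: [0.2, 0.0, 0.6]
width: 0.0397
gripper_force: 0.0
```

Run:
```python
from h import *
go(499.5,-20.8,62.7,104.9)
```

```text
row [0.027 0.03  0.825] turn -0.012 cur [500.8 -21.7  95.7] 104.78 tilt [ 0.0008 -0.0002] w 39.7 F [0.2 0.  0.6] t 23.6 q6 -2.01
```

Request:
play_rows([
  [0.03,0.03,0.4,-0.01,40],
  [0.03,0.03,0.8,-0.01,40],
  [0.03,0.03,0.8,-0.01,40],
  [0.03,0.03,0.8,-0.01,40],
  [0.03,0.03,0.8,-0.01,40],
])

```text
clock: 24.22
position: [0.4996, -0.02, 0.0642]
ee_rot: [0.001, -0.13, 0.991, -0.0]
contact_force: [-0.4, 0.3, -0.6]
width: 0.0401
gripper_force: 0.0
```

Run:
```python
from h import *
go(499.5,-20.8,62.7,104.9)
```

```text
row [ 0.007 -0.018  0.038] turn 0.006 cur [499.6 -20.   64.2] 104.96 tilt [ 0.002  -0.0003] w 40.1 F [-0.4  0.3 -0.6] t 24.23 q6 -2.01
```

Request:
play_rows([
  [0,-0.02,0,0,40],
  [0,-0.02,0,0,12],
  [0,-0.02,0,0,12],
  [0,-0.02,0,0,12],
  [0,-0.02,0,0,12],
], newtons=45)

```text
clock: 24.85
position: [0.4994, -0.0208, 0.0637]
ee_rot: [0.0, -0.13, 0.991, -0.0]
contact_force: [-0.3, -0.8, 4.0]
width: 0.0215
gripper_force: 45.5
```

Request:
play_rows([
  [0,0,0,0,12],
  [0,0,0,0,12],
])

```text
clock: 25.1
position: [0.4994, -0.0208, 0.0637]
ee_rot: [0.0, -0.13, 0.991, -0.0]
contact_force: [0.1, -0.8, 5.8]
width: 0.0215
gripper_force: 45.6
```

Run:
```python
from h import *
go(505.8,235.4,170,89.16)
```

```text
row [-1.811  6.145 -2.66 ] turn 1.581 cur [499.4 -20.8  63.7] 104.97 tilt [ 0.001  -0.0003] w 21.5 F [ 0.1 -0.8  5.8] t 25.1 q6 -2.01
```

Request:
play_rows([
  [0,0,-0.5,0,12],
  [0,0,-1.5,0,12],
  [0,0,-2.4,0,12],
  [-0.2,0.6,-2.66,0.2,12],
  [-0.5,1.8,-2.66,0.6,12],
])

```text
clock: 25.72
position: [0.5, 0.0539, 0.1697]
ee_rot: [0.0, -0.075, 0.997, -0.0]
contact_force: [0.2, 0.2, -3.2]
width: 0.0215
gripper_force: 45.0
```

Request:
play_rows([
  [-0.2,1.2,0,0.4,12],
  [-0.4,2.5,0,0.97,12],
  [-0.7,3.6,0,0.97,12],
  [-0.95,4.3,0,0.97,12],
  [-0.95,4.3,0,0.97,12],
])

```text
clock: 26.35
position: [0.5095, 0.2319, 0.168]
ee_rot: [-0.002, 0.005, 1.0, 0.0]
contact_force: [0.2, -0.7, -3.5]
width: 0.0214
gripper_force: 45.4
```

Run:
```python
from h import *
go(505.7,235.4,80,89.16)
```

```text
row [0.088 0.086 2.2  ] turn 0.028 cur [509.5 231.9 168. ] 89.44 tilt [-0.003   0.0001] w 21.4 F [ 0.2 -0.7 -3.5] t 26.35 q6 -1.26
```

Request:
play_rows([
  [0.09,0.05,0.7,0.03,12],
  [0.09,0.05,1.5,0.03,12],
  [0.09,0.05,1.9,0.03,12],
  [0.09,0.05,1.9,0.03,12],
  [0.09,0.05,1.9,0.03,12],
])

```text
clock: 26.98
position: [0.5078, 0.2319, 0.0946]
ee_rot: [0.001, 0.009, 1.0, 0.0]
contact_force: [0.6, -0.4, -3.0]
width: 0.0217
gripper_force: 45.2
```

Run:
```python
from h import *
go(505.7,235.4,69.7,89.16)
```

```text
row [0.055 0.085 0.622] turn -0.022 cur [507.8 231.9  94.6] 88.94 tilt [0.0017 0.0006] w 21.7 F [ 0.6 -0.4 -3. ] t 26.98 q6 -1.25
```

Request:
play_rows([
  [0.05,0.085,0.25,-0.02,12],
  [0.05,0.085,0.45,-0.02,12],
  [0.05,0.085,0.5,-0.02,12],
  [0.05,0.085,0.52,-0.02,12],
  [0.05,0.085,0.52,-0.02,12],
])

```text
clock: 27.6
position: [0.5051, 0.2354, 0.073]
ee_rot: [0.0, 0.007, 1.0, 0.0]
contact_force: [-0.2, 0.4, -3.0]
width: 0.0216
gripper_force: 45.4
```

Run:
```python
from h import *
go(505.7,235.4,69.7,89.16)
```

```text
row [-0.014 -0.001  0.082] turn 0.0 cur [505.1 235.4  73. ] 89.16 tilt [0.0003 0.0001] w 21.6 F [-0.2  0.4 -3. ] t 27.6 q6 -1.24
```

Request:
play_rows([
  [-0.014,0,0.04,0,12],
  [-0.014,0,0.06,0,12],
  [-0.014,0,0.08,0,12],
  [-0.014,0,0.09,0,12],
  [-0.014,0,0.09,0,12],
])

```text
clock: 28.22
position: [0.5056, 0.2354, 0.0697]
ee_rot: [0.0, 0.007, 1.0, 0.0]
contact_force: [-1.0, -1.2, -1.0]
width: 0.0214
gripper_force: 45.8
```

Request:
play_rows([
  [0,0,0.015,0,12],
  [0,0,0.015,0,12],
  [0,0,0.015,0,36],
  [0,0,0.015,0,40],
  [0,0,0.015,0,40],
])

```text
clock: 28.85
position: [0.5057, 0.2355, 0.0687]
ee_rot: [0.0, 0.007, 1.0, 0.0]
contact_force: [0.2, 0.5, 1.1]
width: 0.0397
gripper_force: 0.0
```

Request:
play_rows([
  [0,0,-0.8,0,40],
  [0,0,-2.0,0,40],
  [0,-0.6,-2.8,0,54],
  [0,-1.8,-2.8,-0.4,54],
  [0,-3.1,-2.8,-0.9,54],
])

```text
clock: 29.48
position: [0.5041, 0.1106, 0.1813]
ee_rot: [0.001, -0.073, 0.997, 0.0]
contact_force: [0.4, 0.3, 0.8]
width: 0.0539
gripper_force: 0.0
```

Run:
```python
from h import *
go(587.9,3.6,170,104.86)
```

```text
row [-1.681 -2.953  0.287] turn -0.645 cur [504.1 110.6 181.3] 98.41 tilt [0.002  0.0002] w 53.9 F [0.4 0.3 0.8] t 29.48 q6 -1.64
```

Request:
play_rows([
  [-0.7,-1.2,0.2,-0.3,54],
  [-1.4,-2.4,0.2,-0.64,54],
  [-1.68,-2.85,0.2,-0.64,54],
  [-1.68,-2.85,0.2,-0.64,54],
  [-1.68,-2.85,0.8,-0.64,54],
])

```text
clock: 30.1
position: [0.5868, 0.0094, 0.15]
ee_rot: [0.002, -0.127, 0.992, 0.0]
contact_force: [0.2, -1.0, -0.4]
width: 0.0542
gripper_force: 0.0
```

Run:
```python
from h import *
go(587.9,3.6,100,104.86)
```

```text
row [ 0.014 -0.147  1.251] turn -0.029 cur [586.8   9.4 150. ] 104.57 tilt [0.0031 0.0009] w 54.2 F [ 0.2 -1.  -0.4] t 30.1 q6 -1.93
```

Request:
play_rows([
  [0.01,-0.12,0.5,-0.02,54],
  [0.01,-0.12,1.2,-0.02,54],
  [0.01,-0.12,1.25,-0.02,54],
  [0.01,-0.12,1.25,-0.02,54],
])

```text
clock: 30.6
position: [0.587, 0.0045, 0.0994]
ee_rot: [0.0, -0.129, 0.992, 0.0]
contact_force: [-0.5, -0.4, 0.8]
width: 0.0537
gripper_force: 0.0
```

Run:
```python
from h import *
go(587.9,3.6,63.8,104.86)
```

```text
row [-0.015 -0.027  0.891] turn -0.003 cur [587.    4.5  99.4] 104.83 tilt [0.0004 0.0004] w 53.7 F [-0.5 -0.4  0.8] t 30.6 q6 -1.94
```

Request:
play_rows([
  [-0.02,-0.02,0.4,0,54],
  [-0.02,-0.02,0.85,0,54],
  [-0.02,-0.02,0.87,0,54],
  [-0.02,-0.02,0.87,0,54],
  [-0.02,-0.02,0.87,0,54],
])

```text
clock: 31.22
position: [0.5889, 0.0027, 0.0647]
ee_rot: [0.001, -0.128, 0.992, -0.0]
contact_force: [0.1, -0.7, 0.1]
width: 0.0541
gripper_force: 0.0
```

Run:
```python
from h import *
go(587.9,3.6,63.8,104.86)
```

```text
row [0.018 0.027 0.021] turn -0.01 cur [588.9   2.7  64.7] 104.76 tilt [ 0.0016 -0.0001] w 54.1 F [ 0.1 -0.7  0.1] t 31.23 q6 -1.94
```

Request:
play_rows([
  [0.02,0.025,0,-0.01,54],
  [0.02,0.025,0,-0.01,54],
  [0.02,0.025,0,-0.01,25],
  [0.02,0.025,0,-0.01,25],
  [0.02,0.025,0,-0.01,25],
])

```text
clock: 31.85
position: [0.5876, 0.0035, 0.0643]
ee_rot: [0.0, -0.129, 0.992, -0.0]
contact_force: [0.2, -0.5, 3.1]
width: 0.0353
gripper_force: 47.2
```

Request:
play_rows([
  [0,0,0,0,25],
  [0,0,0,0,25],
  [0,0,0,0,25],
])

```text
clock: 32.22
position: [0.5876, 0.0035, 0.0642]
ee_rot: [0.0, -0.129, 0.992, -0.0]
contact_force: [0.6, -0.7, 4.0]
width: 0.0356
gripper_force: 47.3
```

Run:
```python
from h import *
go(507.1,337.2,194,88.76)
```

```text
row [-0.198  8.579 -3.247] turn 1.61 cur [587.6   3.5  64.2] 104.86 tilt [ 0.0009 -0.0001] w 35.6 F [ 0.6 -0.7  4. ] t 32.23 q6 -1.94
```

Request:
play_rows([
  [0,0,-0.6,0,25],
  [0,0,-1.8,0,25],
  [0,0,-3.0,0,25],
  [0,0.8,-3.25,0.2,25],
  [0,2.0,-3.25,0.6,25],
])

```text
clock: 32.85
position: [0.5667, 0.0807, 0.194]
ee_rot: [0.0, -0.075, 0.997, -0.0]
contact_force: [0.5, 0.5, -3.3]
width: 0.0352
gripper_force: 46.5
```

Request:
play_rows([
  [0,1.3,0,0.4,25],
  [0,2.7,0,0.9,25],
  [0,4.1,0,1.0,25],
  [0,5.4,0,1.0,25],
  [0,6.2,0,1.0,25],
])

```text
clock: 33.48
position: [0.5265, 0.3281, 0.1921]
ee_rot: [-0.002, 0.009, 1.0, -0.0]
contact_force: [0.7, -1.0, -3.3]
width: 0.0355
gripper_force: 46.5
```

Run:
```python
from h import *
go(506.8,337.2,194,88.76)
```

```text
row [ 0.495  0.219 -0.046] turn 0.022 cur [526.5 328.1 192.1] 88.98 tilt [-0.0036 -0.0008] w 35.5 F [ 0.7 -1.  -3.3] t 33.48 q6 -1.11
```

Request:
play_rows([
  [0.48,0.15,0,0.02,25],
  [0.48,0.15,0.4,0.02,25],
  [0.48,0.15,1.4,0.02,25],
  [0.48,0.15,2.3,0.02,25],
  [0.48,0.15,2.4,0.02,25],
])

```text
clock: 34.1
position: [0.5068, 0.3294, 0.094]
ee_rot: [-0.004, 0.012, 1.0, -0.002]
contact_force: [-0.1, -0.5, -1.7]
width: 0.0353
gripper_force: 46.4
```

Run:
```python
from h import *
go(506.8,337.2,70.2,88.76)
```

```text
row [0.    0.197 0.595] turn -0.017 cur [506.8 329.4  94. ] 88.59 tilt [-0.0077 -0.0045] w 35.3 F [-0.1 -0.5 -1.7] t 34.1 q6 -1.08
```

Request:
play_rows([
  [0,0.15,0,0,25],
  [0,0.15,0,0,25],
  [0,0.15,0,0,25],
])

```text
clock: 34.48
position: [0.5104, 0.3387, 0.0993]
ee_rot: [0.001, 0.012, 1.0, 0.001]
contact_force: [0.6, 0.5, -2.5]
width: 0.0355
gripper_force: 46.5
```

Run:
```python
from h import *
go(506.8,337.2,70.2,88.76)
```

```text
row [ 0.09  -0.041  0.728] turn -0.009 cur [510.4 338.7  99.3] 88.67 tilt [0.0025 0.0012] w 35.5 F [ 0.6  0.5 -2.5] t 34.48 q6 -1.08
```

Request:
play_rows([
  [0.08,-0.03,0.3,-0.01,25],
  [0.08,-0.03,0.55,-0.01,25],
  [0.08,-0.03,0.62,-0.01,25],
  [0.08,-0.03,0.62,-0.01,25],
  [0.08,-0.03,0.62,-0.01,25],
])

```text
clock: 35.1
position: [0.5066, 0.3373, 0.0733]
ee_rot: [0.0, 0.011, 1.0, 0.0]
contact_force: [-0.0, 0.2, -3.4]
width: 0.0355
gripper_force: 46.6
```

Run:
```python
from h import *
go(506.8,337.2,70.2,88.76)
```

```text
row [-0.005 -0.003  0.077] turn -0.0 cur [506.6 337.3  73.3] 88.76 tilt [0.0005 0.0003] w 35.5 F [-0.   0.2 -3.4] t 35.1 q6 -1.08
```

Request:
play_rows([
  [0,0,0.03,0,25],
  [0,0,0.05,0,25],
  [0,0,0.07,0,25],
  [0,0,0.09,0,25],
  [0,0,0.09,0,25],
])

```text
clock: 35.72
position: [0.5063, 0.3372, 0.0702]
ee_rot: [0.0, 0.011, 1.0, 0.0]
contact_force: [-0.8, -1.0, 4.2]
width: 0.0351
gripper_force: 47.3
```

Request:
play_rows([
  [0,0,0,0,48],
  [0,0,0,0,52],
  [0,0,0,0,52],
  [0,0,-0.8,0,52],
  [0,0,-2.0,0,52],
])

```text
clock: 36.35
position: [0.5053, 0.3366, 0.1486]
ee_rot: [-0.002, 0.011, 1.0, -0.001]
contact_force: [0.7, 0.4, 0.4]
width: 0.0522
gripper_force: 0.0
```

Request:
play_rows([
  [0,-0.8,-1.0,0,52],
  [0,-1.25,-2.0,0,52],
  [0,-1.25,-2.0,0,52],
  [0,-1.25,-2.0,0,52],
])

```text
clock: 36.85
position: [0.5049, 0.2872, 0.229]
ee_rot: [-0.0, 0.011, 1.0, 0.0]
contact_force: [-0.2, -1.0, -1.1]
width: 0.0517
gripper_force: 0.0
```

Run:
```python
from h import *
d=cap('wrist'); save(d,'w5.png'); w=worldf(d); z=w[...,2]; X=w[...,0];Y=w[...,1]
pal=(Y>.13)&(Y<.45)&(X>.36)&(X<.68)
for nm,lo,hi in(('tops',.093,.11),('ledge',.0545,.064),('jar',.048,.0545)):
    k,l,st,ce=cv2.connectedComponentsWithStats((pal&(z>lo)&(z<hi)).astype(np.uint8))
    for i in range(1,k):
        if st[i,4]>100: rect(w,l==i,nm+str(np.round(ce[i]))); print(yaw(w[l==i][:,:2]*1000,30))
t=cap('top'); save(t,'top1.png'); w=world(t);z=w[...,2];X=w[...,0];Y=w[...,1]
s=t['img'].astype(int).sum(2);m=(Y<-.2)&(Y>-.4)&(X>.38)&(X<.55)&(z>.053)&(z<.07)
rect(w,m,'relay top'); print(yaw(w[m][:,:2]*1000,45))
```

```text
tops[264. 192.] 1592 c [505.3 235.8] s [22.6 64.4] a 89.01 z [ 98.3 101.7 103.1]
[-1.07  0.31]
tops[373. 190.] 1945 c [505.8 337.4] s [36.6 47.9] a 89.51 z [ 99.8 101.6 102.9]
[-1.4   0.13]
ledge[360. 165.] 1133 c [505.5 337.2] s [49.9 75. ] a 88.51 z [57.7 59.6 61.1]
[ -1.35 -55.24]
ledge[276. 175.] 1520 c [505.1 235.5] s [51.1 75.7] a 89.07 z [57.3 59.7 61.2]
[-0.57 -2.02]
jar[290. 258.] 461 c [602.6 250. ] s [30.2 30.1] a 8.21 z [48.7 49.8 50.8]
[-3.51  2.13]
relay top 570 c [ 478.7 -294.4] s [90.3 45.7] a 3.76 z [58.  63.5 67.2]
[4.81 3.3 ]
```

View pics/w5.png

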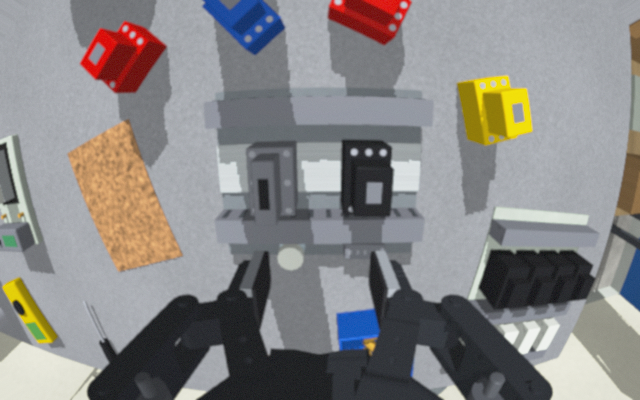

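View pics/top1.png

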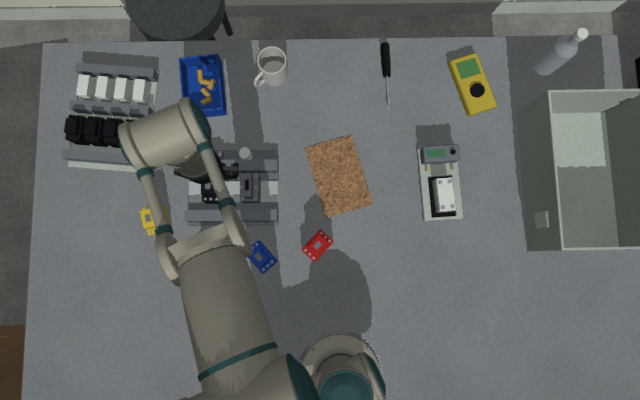

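The wrist view shows breaker (272,180) and contactor (366,180) back within about 0.5 mm of where they started. The relay's place is empty, and the jar (290,258) and terminal block (370,253) have not moved. The top view shows the relay centred on the stand's pad at (444,195). The gripper is clear of everything, so I'm handing in.

```bash
python3 -c "
from rig import manip
print(manip.sign_off())"
```

```text
the job is handed in; nothing more can be done
None
```

The job is handed in: the relay sits on the test pad, centred within about 0.5 mm and roughly 1° off square, and the contactor and breaker are back within about 0.5 mm of where they stood; the relay's place is empty and the jar and terminal block were left alone, with about 37 s of the 131 s used.

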